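Slide the ceramic elephant into its corner

TASK

The ceramic elephant stands loose on the pine tier: gently push it along the surface with the fingers into the corner between the long brown rail and the green stop, so that its base ends flush against both. Do not grip, lift or tip it, and leave all the other things on the tier where they stand.

Things in the scene. Friction and masses are not known exactly. Their poses are not given: they have to be found in the camera images.
- elephant: White ceramic elephant on a blue rectangular base, 0.4 to 0.75 kg, loose. Base 92 mm along x, 116 mm along y, 22 mm high, upright sides; origin at the centre of its underside, z up. Elephant in the middle of the base, 40 mm wide along x, 90 mm long along y, top 74 mm above the tier. The base's +x side goes against the rail; at the start its axes lie within 23 degrees of the rail's.
- rail: Fixed brown wooden rail on the tier, 18 mm along x, 470 mm along y, 32 mm high; origin at the centre of its underside. Its x points away from the robot; the face the elephant goes against is at x = -9 mm, so with the base flush the elephant's origin is at x = -55 mm in the rail's frame. The two stops stand before that face at its two ends.
- green_stop: Fixed green block at one end (either one) of the rail, on the robot's side and touching it; 70 mm along x, 40 mm along y, 32 mm high; origin at the centre of its underside, axes parallel to the rail's, at x = -44, y = +215 or -215 mm in the rail's frame. Its side towards the rail's middle is the stop: flush, the elephant's origin is 78 mm from its origin along y.
- brown_stop: Fixed brown wooden block, the same size, at the other end of the rail; not the one wanted.
- cone: Bystander: orange and white plastic cone, 105 mm high on a 76 mm square foot; origin at the centre of its underside.
- bell: Bystander: steel bicycle bell, 56 mm across, 40 mm high, lever 46 mm out along its x; origin at the centre of its underside.
- ring_large: Bystander: wooden ring, 72 mm across, 14 mm high, lying flat; origin at the centre of its underside.
- ring_small: Bystander: dark wooden ring, 56 mm across, 12 mm high, lying flat; origin at the centre of its underside.
- cup: Bystander: white ceramic cup, 66 mm across, 60 mm high, upright; origin at the centre of its underside.
- toy_drill: Bystander: yellow plastic toy drill lying on its side, about 145 mm long along its x, grip reaching 105 mm to its -y, 42 mm high; origin on the tier under its barrel.
Not all that is in view belongs to the job. What is meant by the elephant is not purple, and is the smaller of those in its own colour.

How it is judged:
By the outcome, as a careful person would: the job done as asked, in the order asked, and still so for the second after the job is handed in, with the robot touching nothing.
It also fails if it takes over 48 s, if anything falls off the work surface, if the arm or the gripper's body presses on something with over 40 N, if the wrist force passes 120 N, or if a joint passes its speed limit or range.

ROBOT

A 7-joint arm with a two-finger parallel gripper is mounted at the origin on the work surface. World frame = base frame: x ahead of the robot, y to its left, z up, the work surface at z = 0. Lengths are in m, angles in rad, forces in N, time in s.
With the tool pointing down it reaches from about 0.375 to 0.925 m from the base axis. Payload 3.1 kg.
Tool frame: the origin (TCP) lies between the finger pads; the fingertips stand 19 mm ahead of it and the grasp point (between the pads) is the TCP; y points along the fingers, x is the direction in which the jaws open and shut, and the axes are right-handed (so a half turn about y gives the same grasp; the last joint's range is limited). The gripper opens to 85 mm and grips with 20 to 120 N. Pads are 22 mm wide; open, the fingers measure 114 mm over their backs; the gripper's body (76 mm by 85 mm) begins 54 mm behind the grasp point. The pads swing forward as they close: fully open they stand 13 mm farther back than shut.
Start: joints at [1.045, 0.383, 0.044, 1.598, -0.018, 1.161, -0.05], TCP at [0.27, -0.591, 0.25] pointing down, gripper open.
Joint ranges: [-2.61, 2.61], [-0.41, 2.15], [-1.48, 1.57], [0, 2.5], [-1.57, 4.71], [0.05, 1.97], [-2.85, 2.85]. Speed limits (rad/s): [2.79, 2.79, 3.14, 3.14, 3.14, 3.14, 3.14].

INTERFACE

Orientations are given as a unit quaternion [x, y, z, w].
In Python, from plant import monitor, optics, ctrl gives the robot as it stands.
- The arm moves only by the tool play_rows, never from a script. Its arguments are lists of equal length, an entry for each row: "claw": the finger opening in m, from 0 to 0.0854; "linear": the shift along the tool's x, y, z in m, a list of three; "spin": the turn about the tool's y in rad. In form: {"claw": [claw, ...], "linear": [[x, y, z], ...], "spin": [spin, ...]}. A call has 1 to 12 rows; each row is the pose to reach, as a shift and turn from the pose commanded when the call began, along the tool's axes at that moment; what a row does not reach only later rows make up. A row lasts 1/10 s, in which the tool goes at most 50 mm and 8.59 degrees, less where a joint would pass 70% of its speed; a pose out of reach is approached as far as the arm can. A call with a gripper value outside its range is refused whole. The fingers move at their own pace and stop on an object; "force" is the grip in N (left out, the last holds). Time passes only in rows, so rows that repeat a pose let the fingers close. It gives the time, the measured TCP pose, the force and the opening at its end, in the units of the state.
- monitor.sense(): the state, without advancing time (a new reading comes with each control period).
- optics.read_camera(name): name is "scene" or "top"; returns a dict with "pixels" (420x560x3 uint8, red, green, blue), "z_map" (420x560 float32, m along the optical axis (not along the pixel's ray), 0 where there is no reading), "mtx" (3x3 intrinsics, pixels), "rvec" (rotation vector, rad) and "tvec" (3), from world to camera coordinates, as OpenCV has them. Camera axes: x right, y down, z forward; pixel columns grow to the right and rows downward; lengths in m; the calibration is good to about 2 mm. A picture is of the moment at which its call begins.
- ctrl.job_done(): hands the job in, once; it reports no verdict.
The state is a dict: "clock": time; "joint_pos": joint angles; "qd": joint speeds; "joint_efforts": joint torques, N m; "tool_pos": TCP position; "tool_rot": TCP orientation; "wrist_force": force on the tool from outside, world axes, zero at the start; "moment": the same for the moment, N m; "finger_gap": opening from 0.0 (shut) to 1.0 (fully open).
Only numpy, scipy, OpenCV 4.12 (cv2) and the standard library are available. Lean on these libraries where they do the work, as an engineer would, in place of code of your own. Each camera call takes 0.05 s, during which the arm holds its last target. There are 200 camera calls.

## Working session

There is one attempt and no reset: what is moved stays moved. The work goes in short steps, Python scripts to look and compute and a tool call to move; the robot and the scene stay as the last step left them, time stands still between calls to the robot, and variables do not carry over. Pictures are saved under pics/ and viewed, about 8 in all and at most 12, crops included, and the job is handed in when it is done.

Besides the shell and the picture viewer there is one more tool, called by a JSON object that holds its "fn" and its "kwargs". play_rows: Moves the arm, as the interface text tells. Its arguments: {"type":"object","properties":{"claw":{"type":"array","items":{"type":"number"}},"linear":{"type":"array","items":{"type":"array","items":{"type":"number"}}},"spin":{"type":"array","items":{"type":"number"}},"force":{"type":"number"}},"required":["claw","linear","spin"]}

```bash
ls; mkdir -p pics; cat > h.py <<'E'
import numpy as np, cv2
from plant import monitor, optics, ctrl
def grab(n,f=None):
    d=optics.read_camera(n)
    if f: cv2.imwrite('pics/'+f,d['pixels'][:,:,::-1])
    d['R']=cv2.Rodrigues(np.array(d['rvec'],float))[0]; d['t']=np.array(d['tvec'],float).ravel()
    return d
def cast(d,uv,z):
    uv=np.atleast_2d(np.array(uv,float)); r=np.c_[uv,np.ones(len(uv))]@np.linalg.inv(d['mtx']).T@d['R']
    c=-d['R'].T@d['t']; return c+r*((z-c[2])/r[:,2])[:,None]
def cloud(d):
    v,u=np.mgrid[0:420,0:560]; z=d['z_map']; p=np.stack([u,v,np.ones_like(u)],-1)@np.linalg.inv(d['mtx']).T*z[...,None]
    P=(p-d['t'])@d['R']; P[z==0]=np.nan; return P
def proj(d,P): return cv2.projectPoints(np.atleast_2d(np.array(P,float)),np.array(d['rvec'],float),d['t'],np.array(d['mtx'],float),None)[0][:,0]
E
python3 - <<'E'
from h import *
a=grab('scene','s1.png');b=grab('top','t1.png')
s=monitor.sense();print(s)
for d in(a,b):print(-d['R'].T@d['t'],d['mtx'][0,0])
E
```

```text
pics
{'clock': 0.1, 'joint_pos': array([ 1.0452008 ,  0.38375438,  0.04384912,  1.59938337, -0.01791021,
        1.1612125 , -0.04986932]), 'qd': array([ 0.0024958 , -0.00209938,  0.00138135, -0.00268325,  0.00044547,
        0.00022442, -0.00014749]), 'joint_efforts': array([ 2.33068444e-03, -4.34726608e+01,  1.02878273e+00, -2.50455862e+01,
        1.07918985e-02,  5.44839510e-03,  8.59769472e-06]), 'tool_pos': array([ 0.26933072, -0.5907011 ,  0.24902775]), 'tool_rot': array([-0.59434224,  0.38316676, -0.38171647,  0.59517483]), 'wrist_force': array([-0.45658998, -0.33649243, -0.45129935]), 'moment': array([0.01618423, 0.01598955, 0.00754933]), 'finger_gap': 1.00121176179859}
[1.02416796 0.70532286 1.299555  ] 535.9290155458214
[0.35176469 0.00387662 1.13001256] 433.9960432503741
```

View pics/s1.png

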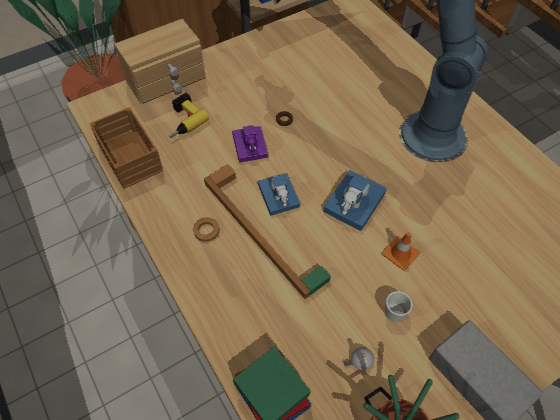

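View pics/t1.png

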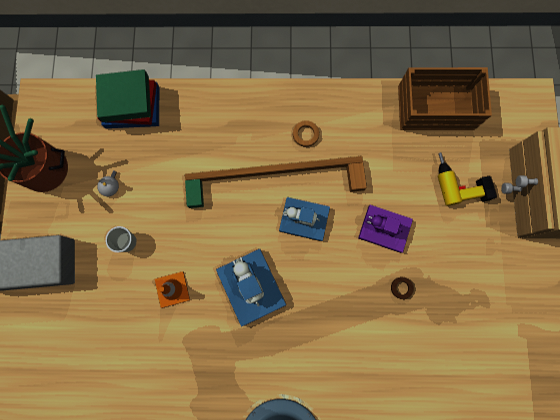

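The top view shows the small blue-based elephant (wanted) at about (305,219), the green stop at (194,193), the rail running from (187,178) to (362,162), and the large blue decoy at (251,287). Next I'll measure them.

```bash
cat > meas.py <<'E'
from h import *
def rect(d,m,z,box=None):
    m=cv2.morphologyEx(m.astype(np.uint8),cv2.MORPH_OPEN,np.ones((3,3)))
    c=max(cv2.findContours(m,cv2.RETR_EXTERNAL,cv2.CHAIN_APPROX_NONE)[0],key=cv2.contourArea)
    P=cast(d,cv2.convexHull(c)[:,0],z)[:,:2]
    (cx,cy),(w,h),a=cv2.minAreaRect((P*1000).astype(np.float32)); return np.round([cx,cy,w,h,a],1)
def measure(d,el=None,fixed=True):
    C=cloud(d); hsv=cv2.cvtColor(d['pixels'],cv2.COLOR_RGB2HSV); H,S,V=[hsv[...,i].astype(int) for i in range(3)]; Z=C[...,2]; X=C[...,0];Y=C[...,1]
    if el is not None:
        m=(abs(H-105)<12)&(S>70)&(np.hypot(X-el[0],Y-el[1])<.1)&(abs(Z-.022)<.012)
        print('el',m.sum(),np.nanmedian(Z[m]),rect(d,m,.022))
    if fixed:
        m=(abs(H-75)<20)&(S>80)&(abs(X-.62)<.15)&(abs(Z-.032)<.012)&(abs(Y)<.4)
        print('green',m.sum(),np.nanmedian(Z[m]),rect(d,m,.032))
        m=(Z>.024)&(Z<.045)&(H<20)&(S>100)&(V<200)&(X>.5)&(X<.75)&(Y>-.25)&(Y<.31)
        n,l,st,_=cv2.connectedComponentsWithStats(m.astype(np.uint8)); i=1+st[1:,4].argmax()
        print('rail+brown',st[i],rect(d,l==i,.032))
        p=C[l==i]; 
    return C
E
python3 - <<'E'
from meas import *
for n in('top','scene'):
    d=grab(n); C=cloud(d)
    if n=='top':
        for uv in[(305,219),(251,287),(194,193),(187,178),(362,162),(357,180),(230,220),(173,289),(385,228)]: print(uv,C[uv[1],uv[0]].round(3))
        e=cast(d,(305,219),.022)[0]
    measure(d,e)
    # rail top points line fit
    Z=C[...,2]
    hsv=cv2.cvtColor(d['pixels'],cv2.COLOR_RGB2HSV)
    m=(abs(Z-.032)<.006)&(hsv[...,0]<20)&(C[...,0]>.5)&(C[...,0]<.75)&(abs(C[...,1])<.3)
    P=C[m][:,:2]; 
    # keep far band
    for y0 in np.arange(-.2,.25,.05):
        q=P[abs(P[:,1]-y0)<.012,0]; print(y0.round(2),len(q),np.percentile(q,[3,50,97]).round(4) if len(q) else'')
E
```

```text
(305, 219) [ 0.535 -0.058  0.068]
(251, 287) [0.367 0.07  0.102]
(194, 193) [0.608 0.228 0.032]
(187, 178) [0.647 0.247 0.036]
(362, 162) [ 0.694 -0.21   0.032]
(357, 180) [ 0.646 -0.196  0.031]
(230, 220) [0.543 0.135 0.003]
(173, 289) [0.361 0.264 0.056]
(385, 228) [ 0.514 -0.254  0.074]
el 1050 0.022256316763522535 [544.7 -58.8 114.6  91.1  77.5]
green 406 0.032269176504813014 [610.8 229.4  69.6  39.3   2.7]
rail+brown [ 185  156  182   34 1681] [645.9  17.9  88.8 468.6   5.7]
-0.2 296 [0.6264 0.6668 0.7084]
-0.15 62 [0.6892 0.697  0.7066]
-0.1 62 [0.6837 0.6917 0.7003]
-0.05 63 [0.6774 0.6858 0.6964]
-0.0 61 [0.6723 0.6805 0.6909]
0.05 61 [0.6672 0.6745 0.6836]
0.1 61 [0.6604 0.6687 0.677 ]
0.15 65 [0.6556 0.6629 0.6721]
0.2 62 [0.6499 0.6576 0.6677]
el 718 0.02290368328451361 [545.9 -53.6 121.7  92.4  77.2]
green 374 0.03303026380452094 [609.4 236.2  66.5  43.6   6. ]
rail+brown [ 204  164  106  132 1366] [643.9  21.6  89.5 472.    5.7]
-0.2 182 [0.6248 0.6645 0.707 ]
-0.15 41 [0.6869 0.6961 0.7037]
-0.1 41 [0.6815 0.6914 0.6985]
-0.05 49 [0.6755 0.6852 0.6932]
-0.0 51 [0.6698 0.6796 0.6875]
0.05 53 [0.6638 0.6738 0.6824]
0.1 56 [0.6586 0.6692 0.6775]
0.15 61 [0.6522 0.6634 0.6719]
0.2 62 [0.6471 0.6586 0.6661]
```

```bash
cat > plan.py <<'E'
from h import *
from scipy.spatial.transform import Rotation as Ro
TH=np.radians(6.2); U=np.array([np.cos(TH),np.sin(TH),0]); V=np.array([-np.sin(TH),np.cos(TH),0])
def go(u,v,z,yaw,verb=True):
    """tool shift to rail-coords (u,v), jaw-axis direction at world angle yaw (deg, mod 180)"""
    s=monitor.sense(); R=Ro.from_quat(s['tool_rot']); p=np.array(s['tool_pos'])
    x=R.apply([1,0,0]); jaw=np.degrees(np.arctan2(x[1],x[0])); dy=(yaw-jaw+90)%180-90
    t=u*U+v*V+np.array([0,0,z])
    print('t',round(s['clock'],2),'uv',(p@U).round(4),(p@V).round(4),'z',p[2].round(4),'jaw',round(jaw,1),'F',s['wrist_force'].round(1),'q7',s['joint_pos'][6].round(2))
    print('tool y world',R.apply([0,1,0]).round(3),' shift',R.inv().apply(t-p).round(4),'spin(down-pointing)',round(np.radians(-dy),3), 'U in tool',R.inv().apply(U).round(3),'V in tool',R.inv().apply(V).round(3))
E
python3 - <<'E'
from plan import *
# elephant (.545,-.058) yaw -12.5; stand off behind -x side by 46+11+25
e=np.array([.545,-.058,0]); a=np.radians(-12.5); p=e-.085*np.array([np.cos(a),np.sin(a),0])
print(p,p@U,p@V); go(p@U,p@V,.12,77.5)
E
```

```text
[ 0.46201484 -0.03960263  0.        ] 0.45503543912555017 -0.08926830057039427
t 0.2 uv 0.2041 -0.6166 z 0.2494 jaw -65.5 F [-0.7  0.1  0.3] q7 -0.05
tool y world [-0.001  0.001 -1.   ]  shift [-0.4215  0.13    0.404 ] spin(down-pointing) 0.646 U in tool [ 0.314 -0.001  0.949] V in tool [-0.949  0.002  0.314]
```

```bash
python3 - <<'E'
from plan import *
e=np.array([.545,-.058,0]); a=np.radians(-12.5); x=np.array([np.cos(a),np.sin(a),0]);y=np.array([-x[1],x[0],0]); p=e-.072*x-.015*y
print(p,p@U,p@V); go(p@U,p@V,.12,77.5)
E
```

```text
[ 0.47146009 -0.05706079  0.        ] 0.4625399778774634 -0.1076444236141985
t 0.2 uv 0.2041 -0.6166 z 0.2494 jaw -65.5 F [-0.7  0.1  0.3] q7 -0.05
tool y world [-0.001  0.001 -1.   ]  shift [-0.4017  0.13    0.4053] spin(down-pointing) 0.646 U in tool [ 0.314 -0.001  0.949] V in tool [-0.949  0.002  0.314]
```

{"fn": "play_rows", "kwargs": {"claw": [0.06,0.06,0.06,0.06,0.06,0.06,0.06,0.06,0.06,0.06,0.06,0.06], "linear": [[-0.04,0,0.04],[-0.08,0,0.08],[-0.11,0,0.11],[-0.14,0,0.14],[-0.17,0,0.17],[-0.2,0,0.2],[-0.23,0,0.23],[-0.26,0.02,0.26],[-0.29,0.04,0.29],[-0.32,0.06,0.32],[-0.36,0.08,0.36],[-0.395,0.09,0.4]], "spin": [0.05,0.1,0.15,0.2,0.25,0.3,0.35,0.4,0.46,0.52,0.58,0.646]}}

```text
clock: 1.4
tool_pos: [0.4632, -0.0772, 0.1618]
tool_rot: [-0.442, 0.553, -0.552, 0.441]
wrist_force: [1.1, -0.6, 0.3]
finger_gap: 0.701
```

```bash
python3 - <<'E'
from plan import *
e=np.array([.545,-.058,0]); a=np.radians(-12.5); x=np.array([np.cos(a),np.sin(a),0]);y=np.array([-x[1],x[0],0]); p=e-.072*x-.015*y
go(p@U,p@V,.12,77.5)
E
```

```text
t 1.4 uv 0.4521 -0.1268 z 0.1618 jaw -102.7 F [ 1.1 -0.6  0.3] q7 -1.78
tool y world [-0.002 -0.    -1.   ]  shift [-0.0215  0.0418  0.0037] spin(down-pointing) -0.004 U in tool [-0.324 -0.002  0.946] V in tool [-0.946  0.    -0.324]
```

{"fn": "play_rows", "kwargs": {"claw": [0.06,0.06,0.06,0.06], "linear": [[0,0.03,0],[0,0.06,0],[0,0.09,0],[0,0.09,0]], "spin": [0,0,0,0]}}

```text
clock: 1.8
tool_pos: [0.4602, -0.0779, 0.0696]
tool_rot: [-0.445, 0.554, -0.549, 0.441]
wrist_force: [-2.1, 0.3, 0.2]
finger_gap: 0.703
```

```bash
python3 - <<'E'
from plan import *
go(.4625,-.1076,.03,77.5)
d=grab('scene')['pixels'];t=grab('top')['pixels']
im=np.hstack([cv2.resize(d[120:260,210:350],(400,400),interpolation=cv2.INTER_CUBIC),cv2.resize(t[180:320,230:370],(400,400),interpolation=cv2.INTER_CUBIC)])
cv2.imwrite('pics/a.png',im[:,:,::-1])
E
```

```text
t 1.8 uv 0.4491 -0.1271 z 0.0696 jaw -102.5 F [-2.1  0.3  0.2] q7 -1.83
tool y world [-0.009  0.002 -1.   ]  shift [-0.0228  0.0395  0.0068] spin(down-pointing) 0.001 U in tool [-0.32  -0.009  0.947] V in tool [-0.947  0.003 -0.32 ]
```

View pics/a.png

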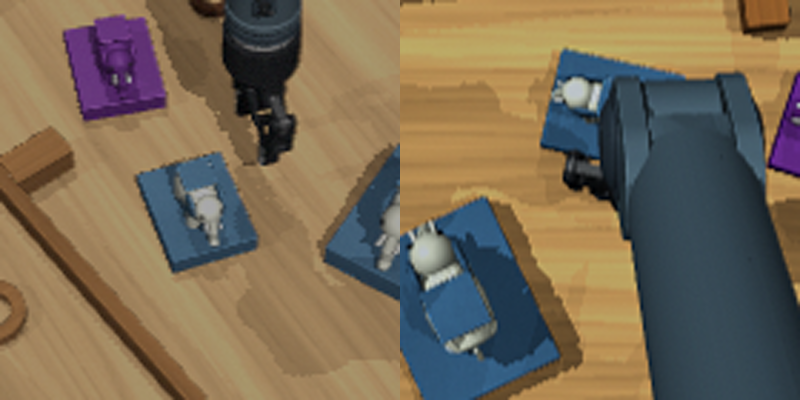

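The fingers are behind the −x side with clear space to the large elephant. I'm shifting toward its middle and going down.

{"fn": "play_rows", "kwargs": {"claw": [0.06,0.06,0.06,0.06,0.06], "linear": [[-0.023,0,0],[-0.023,0.013,0],[-0.023,0.026,0],[-0.023,0.038,0],[-0.023,0.038,0]], "spin": [0,0,0,0,0]}}

```text
clock: 2.4
tool_pos: [0.4671, -0.0569, 0.0333]
tool_rot: [-0.443, 0.553, -0.551, 0.441]
wrist_force: [-0.9, -0.2, 0.2]
finger_gap: 0.702
```

```bash
python3 - <<'E'
from plan import *
go(.4625,-.1076,.03,77.5)
d=grab('scene');C=cloud(d);p=monitor.sense()['tool_pos']
P=C[(np.hypot(C[...,0]-p[0],C[...,1]-p[1])<.07)]
dark=d['pixels'].max(-1)[(np.hypot(C[...,0]-p[0],C[...,1]-p[1])<.07)]<60
print(np.sort(P[dark][:,2])[:40:4].round(4),dark.sum())
E
```

```text
t 2.4 uv 0.4582 -0.1071 z 0.0333 jaw -102.6 F [-0.9 -0.2  0.2] q7 -1.92
tool y world [-0.004 -0.    -1.   ]  shift [-0.0009  0.0033  0.0042] spin(down-pointing) -0.001 U in tool [-0.322 -0.004  0.947] V in tool [-0.947  0.    -0.322]
[-0.0009  0.0242  0.0274  0.0301  0.033   0.0341  0.0372  0.0394  0.041
  0.0431] 1346
```

{"fn": "play_rows", "kwargs": {"claw": [0.06,0.06,0.06,0.06,0.06,0.06,0.06,0.06,0.06,0.06,0.06,0.06], "linear": [[0,0.007,0],[0,0.007,0.005],[0,0.007,0.01],[-0.002,0.007,0.015],[-0.004,0.007,0.02],[-0.006,0.007,0.025],[-0.008,0.007,0.03],[-0.01,0.007,0.035],[-0.012,0.007,0.04],[-0.014,0.007,0.045],[-0.016,0.007,0.05],[-0.018,0.007,0.055]], "spin": [0,0,0,0,0,-0.04,-0.08,-0.12,-0.16,-0.2,-0.24,-0.28]}}

```text
clock: 3.65
tool_pos: [0.5247, -0.052, 0.0274]
tool_rot: [0.517, -0.485, 0.483, -0.513]
wrist_force: [-3.8, -1.5, -0.1]
finger_gap: 0.701
```

```bash
python3 - <<'E'
from plan import *
from meas import measure
go(.554,-.1071,.026,96.2)
for n in('top','scene'):
    d=grab(n,n+'2.png'); 
    try: measure(d,(.58,-.065),False)
    except Exception as e: print(e)
E
```

```text
t 3.65 uv 0.516 -0.1084 z 0.0274 jaw -86.5 F [-3.8 -1.5 -0.1] q7 -1.7
tool y world [-0.006 -0.002 -1.   ]  shift [-0.0031  0.0012  0.0379] spin(down-pointing) -0.047 U in tool [-0.047 -0.006  0.999] V in tool [-0.999 -0.001 -0.047]
el 188 0.02239603653976143 [5.628e+02 1.000e+00 2.910e+01 2.600e+01 4.000e-01]
el 716 0.023127350092366543 [605.2 -34.   51.1 119.2   2.2]
```

View pics/scene2.png

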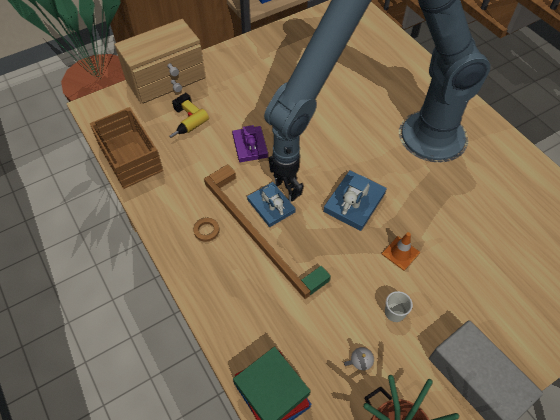

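The elephant at (272,203) has been pushed toward the rail and turned nearly parallel to it. I'll continue to about 10 mm from the rail, then back off.

{"fn": "play_rows", "kwargs": {"claw": [0.06,0.06,0.06,0.06,0.06,0.06,0.06,0.06,0.06,0.06,0.06,0.06], "linear": [[0,0,0.006],[0,0,0.012],[0,0,0.018],[0,0,0.024],[0,0,0.03],[-0.001,0,0.033],[0,0,0.02],[0,0,-0.01],[0,-0.03,-0.02],[0,-0.06,-0.02],[0,-0.09,-0.02],[0,-0.09,-0.02]], "spin": [-0.01,-0.02,-0.03,-0.04,-0.047,-0.047,-0.047,-0.047,-0.047,-0.047,-0.047,-0.047]}}

```text
clock: 4.95
tool_pos: [0.5126, -0.051, 0.1235]
tool_rot: [-0.523, 0.468, -0.476, 0.53]
wrist_force: [1.7, 0.4, 0.5]
finger_gap: 0.703
```

```bash
cat > uvm.py <<'E'
from plan import *
from meas import *
def elu(el,n='scene',eu=.621):
    d=grab(n); C=cloud(d); hsv=cv2.cvtColor(d['pixels'],cv2.COLOR_RGB2HSV); H,S=hsv[...,0].astype(int),hsv[...,1]
    m=(abs(H-105)<12)&(S>70)&(np.hypot(C[...,0]-el[0],C[...,1]-el[1])<.1)&(abs(C[...,2]-.022)<.012)
    r=rect(d,m,.022); p=np.array([r[0],r[1],0])/1000; print(n,m.sum(),r,'uv',(p@U).round(4),(p@V).round(4))
E
python3 - <<'E'
from uvm import *
elu((.605,-.04)); elu((.605,-.04),'top')
go(.605,-.25,.1,6.2)
E
```

```text
scene 741 [616.  -27.5  93.3 120.8   6.5] uv 0.6094 -0.0939
top 334 [586.4   6.6  43.5  28.7   6.2] uv 0.5837 -0.0568
t 5.05 uv 0.5005 -0.1058 z 0.1198 jaw -83.7 F [-0.3  0.7 -0.4] q7 -1.58
tool y world [ 0.005 -0.    -1.   ]  shift [0.1443 0.0204 0.1042] spin(down-pointing) -1.57 U in tool [0.001 0.005 1.   ] V in tool [-1.    -0.001  0.001]
```

{"fn": "play_rows", "kwargs": {"claw": [0.04,0.04,0.04,0.04,0.04,0.04,0.04,0.04,0.04,0.04,0.04,0.04], "linear": [[0.01,0,0],[0.02,0,0.01],[0.03,0,0.02],[0.04,0,0.03],[0.05,0,0.04],[0.06,0,0.05],[0.07,0,0.06],[0.08,0,0.075],[0.087,0,0.09],[0.087,0,0.104],[0.087,0,0.104],[0.087,0,0.104]], "spin": [-0.14,-0.28,-0.42,-0.56,-0.7,-0.84,-0.98,-1.12,-1.26,-1.4,-1.5,-1.57]}}

```text
clock: 6.25
tool_pos: [0.6197, -0.1261, 0.1162]
tool_rot: [-0.705, -0.039, 0.04, 0.707]
wrist_force: [-0.1, 0.1, -0.2]
finger_gap: 0.469
```

```bash
python3 - <<'E'
from uvm import *
elu((.605,-.04));
go(.605,-.193,.026,6.2)
d=grab('scene')['pixels'];t=grab('top')['pixels']
im=np.hstack([cv2.resize(d[120:260,190:330],(400,400)),cv2.resize(t[130:270,240:380],(400,400))])
cv2.imwrite('pics/b.png',im[:,:,::-1])
E
```

```text
scene 741 [616.5 -27.5  94.2 120.8   6.5] uv 0.6099 -0.0939
t 6.3 uv 0.6021 -0.1924 z 0.1161 jaw 6.5 F [ 0.1  0.5 -0.5] q7 -0.05
tool y world [-0.002  0.002 -1.   ]  shift [ 0.003   0.0901 -0.0009] spin(down-pointing) 0.005 U in tool [ 1.    -0.002 -0.005] V in tool [0.005 0.002 1.   ]
```

View pics/b.png

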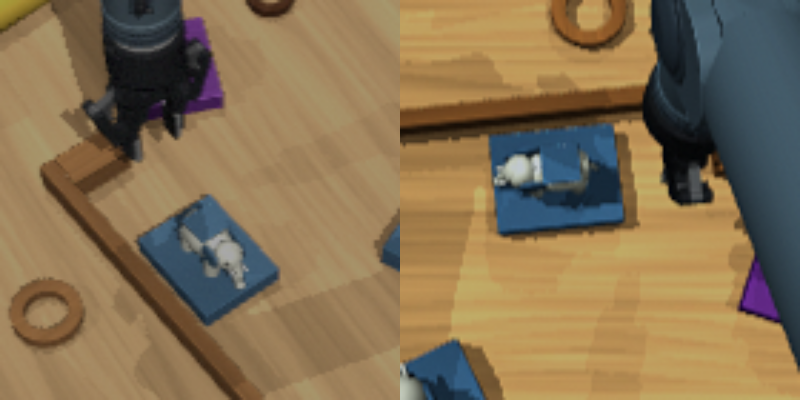

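The elephant stands parallel to the rail with about 12 mm of gap, and the gripper is beyond its −y side, clear of the brown stop. I'm descending and starting the push along the rail.

{"fn": "play_rows", "kwargs": {"claw": [0.04,0.04,0.04,0.04,0.04,0.04,0.04,0.04,0.04,0.04,0.04,0.04], "linear": [[0.003,0.03,0],[0.003,0.06,0],[0.003,0.085,0],[0.003,0.09,0],[0.003,0.09,0.008],[0.003,0.09,0.016],[0.003,0.09,0.024],[0.003,0.09,0.032],[0.003,0.09,0.04],[0.003,0.09,0.048],[0.003,0.09,0.056],[0.003,0.09,0.064]], "spin": [0,0,0,0,0,0,0,0,0,0,0,0]}}

```text
clock: 7.6
tool_pos: [0.6176, -0.0664, 0.0301]
tool_rot: [0.708, 0.038, -0.036, -0.704]
wrist_force: [0.7, -5.7, 3.2]
finger_gap: 0.463
```

```bash
python3 - <<'E'
from uvm import *
elu((.605,0)); 
go(.605,.0159,.026,6.2)
E
```

```text
scene 749 [612.4   6.1  93.7 121.9   7.3] uv 0.6095 -0.0601
t 7.65 uv 0.6068 -0.1299 z 0.0301 jaw 6.2 F [ 0.1 -2.1  3.4] q7 -0.22
tool y world [ 0.003 -0.003 -1.   ]  shift [-0.0019  0.0036  0.1458] spin(down-pointing) -0.001 U in tool [1.    0.003 0.001] V in tool [-0.001 -0.003  1.   ]
```

{"fn": "play_rows", "kwargs": {"claw": [0.04,0.04,0.04,0.04,0.04,0.04,0.04,0.04,0.04,0.04,0.04,0.04], "linear": [[0,-0.006,0],[0,-0.006,0.006],[0,-0.006,0.014],[0,-0.006,0.022],[0,-0.006,0.03],[0,-0.006,0.038],[0,-0.006,0.046],[0,-0.006,0.054],[0,-0.006,0.062],[0,-0.006,0.07],[0,-0.006,0.078],[0,-0.006,0.086]], "spin": [0,0,0,0,0,0,0,0,0,0,0,0]}}

```text
clock: 8.85
tool_pos: [0.6075, 0.0203, 0.0352]
tool_rot: [0.707, 0.038, -0.037, -0.705]
wrist_force: [0.9, -6.5, 2.2]
finger_gap: 0.472
```

```bash
python3 - <<'E'
from uvm import *
elu((.6,.08)); elu((.6,.08),'top')
go(.605,.0159,.03,6.2)
E
```

```text
scene 821 [603.9  92.3  94.5 119.7   6.3] uv 0.6103 0.0265
top 827 [581.   88.7  49.4 112.7   6.5] uv 0.5872 0.0254
t 8.95 uv 0.6061 -0.0424 z 0.0351 jaw 6.2 F [ 0.9 -2.   2.6] q7 -0.37
tool y world [ 0.002 -0.    -1.   ]  shift [-0.0011  0.0051  0.0583] spin(down-pointing) 0.001 U in tool [ 1.     0.002 -0.001] V in tool [ 0.001 -0.     1.   ]
```

{"fn": "play_rows", "kwargs": {"claw": [0.04,0.04,0.04,0.04,0.04,0.04,0.04,0.04], "linear": [[0,0,0.007],[0,0,0.014],[0,0,0.021],[0,0,0.028],[0,0,0.035],[0,0,0.042],[0,0,0.048],[0,0,0.05]], "spin": [0,0,0,0,0,0,0,0]}}

```text
clock: 9.75
tool_pos: [0.6018, 0.071, 0.0349]
tool_rot: [0.707, 0.038, -0.038, -0.705]
wrist_force: [0.7, -5.5, 4.5]
finger_gap: 0.47
```

{"fn": "play_rows", "kwargs": {"claw": [0.04,0.04,0.04,0.04,0.04], "linear": [[0,0,0.001],[0,0,0.0025],[0,0,0.004],[0,0,0.0055],[0,0,0.006]], "spin": [0,0,0,0,0]}}

```text
clock: 10.25
tool_pos: [0.6014, 0.0756, 0.0349]
tool_rot: [0.707, 0.038, -0.037, -0.705]
wrist_force: [0.2, -6.6, 5.1]
finger_gap: 0.466
```

```bash
python3 - <<'E'
from uvm import *
elu((.6,.13)); elu((.6,.13),'top')
go(.605,.0159,.03,6.2)
E
```

```text
scene 856 [618.1 149.   56.1 121.2   2.1] uv 0.6306 0.0814
top 752 [575.4 142.1  49.7 110.1   6.4] uv 0.5874 0.0791
t 10.35 uv 0.606 0.0103 z 0.0349 jaw 6.1 F [ 1.1 -6.4  5. ] q7 -0.46
tool y world [ 0.001 -0.003 -1.   ]  shift [-0.001   0.0048  0.0057] spin(down-pointing) -0.002 U in tool [1.    0.    0.002] V in tool [-0.002 -0.003  1.   ]
```

Close, with roughly 3–6 mm left. I'll continue in small steps until the force rises.

{"fn": "play_rows", "kwargs": {"claw": [0.04,0.04,0.04,0.04], "linear": [[0,0,0.001],[0,0,0.002],[0,0,0.003],[0,0,0.003]], "spin": [0,0,0,0]}}

```text
clock: 10.75
tool_pos: [0.6011, 0.0786, 0.0349]
tool_rot: [0.707, 0.038, -0.037, -0.705]
wrist_force: [0.8, -6.5, 5.1]
finger_gap: 0.467
```

{"fn": "play_rows", "kwargs": {"claw": [0.04,0.04,0.04,0.04], "linear": [[0,0,0.001],[0,0,0.002],[0,0,0.003],[0,0,0.003]], "spin": [0,0,0,0]}}

```text
clock: 11.15
tool_pos: [0.6007, 0.0816, 0.0349]
tool_rot: [0.707, 0.038, -0.037, -0.705]
wrist_force: [0.6, -6.2, 4.8]
finger_gap: 0.466
```

{"fn": "play_rows", "kwargs": {"claw": [0.04,0.04,0.04], "linear": [[0,0,0.001],[0,0,0.002],[0,0,0.002]], "spin": [0,0,0]}}

```text
clock: 11.45
tool_pos: [0.6005, 0.0835, 0.0349]
tool_rot: [0.707, 0.038, -0.037, -0.705]
wrist_force: [0.9, -6.5, 5.1]
finger_gap: 0.471
```

```bash
python3 - <<'E'
from uvm import *
elu((.6,.13),'top')
go(.605,.0159,.03,6.2)
t=grab('top')['pixels'];d=grab('scene')['pixels']
im=np.hstack([cv2.resize(d[200:310,230:340],(400,400)),cv2.resize(t[140:250,175:285],(400,400))])
cv2.imwrite('pics/c.png',im[:,:,::-1])
E
```

```text
top 742 [573.3 149.9  48.  110.4   6.9] uv 0.5861 0.0871
t 11.5 uv 0.606 0.0182 z 0.0349 jaw 6.1 F [ 1.  -6.5  4.5] q7 -0.47
tool y world [ 0.001 -0.003 -1.   ]  shift [-0.001   0.0049 -0.0023] spin(down-pointing) -0.002 U in tool [1.    0.    0.002] V in tool [-0.002 -0.003  1.   ]
```

View pics/c.png

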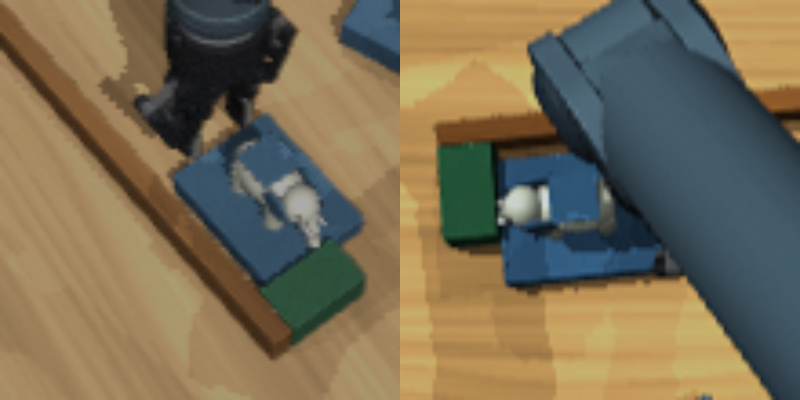

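The base is nearly at the green stop (a sliver of gap remains near (500,240) in the top crop). I'll continue.

{"fn": "play_rows", "kwargs": {"claw": [0.04,0.04,0.04], "linear": [[0,0,0.001],[0,0,0.002],[0,0,0.002]], "spin": [0,0,0]}}

```text
clock: 11.9
tool_pos: [0.6005, 0.084, 0.0349]
tool_rot: [0.708, 0.037, -0.037, -0.704]
wrist_force: [0.9, -8.0, 6.4]
finger_gap: 0.471
```

{"fn": "play_rows", "kwargs": {"claw": [0.04,0.04,0.04], "linear": [[0,0,0.001],[0,0,0.002],[0,0,0.002]], "spin": [0,0,0]}}

```text
clock: 12.2
tool_pos: [0.6005, 0.0842, 0.0349]
tool_rot: [0.709, 0.037, -0.037, -0.703]
wrist_force: [0.7, -10.4, 6.2]
finger_gap: 0.469
```

Contact with the stop: the TCP stalled as the force rose. Now I back off, lift, and turn to the −x side.

{"fn": "play_rows", "kwargs": {"claw": [0.04,0.04,0.04,0.05,0.06,0.06], "linear": [[0,0,-0.015],[0,0,-0.025],[0,-0.03,-0.025],[0,-0.06,-0.025],[0,-0.09,-0.025],[0,-0.1,-0.025]], "spin": [0,0,0,0,0,0]}}

```text
clock: 12.8
tool_pos: [0.6033, 0.0675, 0.1372]
tool_rot: [-0.705, -0.04, 0.037, 0.707]
wrist_force: [0.4, 1.2, -0.1]
finger_gap: 0.702
```

{"fn": "play_rows", "kwargs": {"claw": [0.06,0.06,0.06,0.06,0.06,0.06,0.06,0.06,0.06,0.06,0.06,0.06], "linear": [[-0.01,0,0.01],[-0.02,0,0.02],[-0.03,0,0.03],[-0.04,0,0.04],[-0.05,0,0.05],[-0.06,0,0.06],[-0.07,0,0.07],[-0.076,0,0.08],[-0.076,0,0.086],[-0.076,0,0.086],[-0.076,0,0.086],[-0.076,0,0.086]], "spin": [-0.14,-0.28,-0.42,-0.56,-0.7,-0.84,-0.98,-1.12,-1.26,-1.4,-1.5,-1.57]}}

```text
clock: 14.0
tool_pos: [0.5156, 0.1434, 0.1331]
tool_rot: [-0.47, -0.527, 0.527, 0.472]
wrist_force: [0.0, -0.0, 0.2]
finger_gap: 0.697
```

```bash
python3 - <<'E'
from uvm import *
elu((.6,.13),'scene')
go(.53,.085,.033,96.2)
t=grab('top')['pixels'];d=grab('scene')['pixels']
im=np.hstack([cv2.resize(d[180:310,230:360],(400,400)),cv2.resize(t[140:270,175:305],(400,400))])
cv2.imwrite('pics/d.png',im[:,:,::-1])
E
```

```text
scene 806 [598.3 152.   92.7 111.5   5.2] uv 0.6112 0.0865
t 14.05 uv 0.5281 0.0867 z 0.133 jaw 96.5 F [ 0.6 -0.5  0.4] q7 0.88
tool y world [-0.003  0.002 -1.   ]  shift [-0.0019  0.1    -0.0021] spin(down-pointing) 0.005 U in tool [-0.005 -0.003 -1.   ] V in tool [ 1.     0.002 -0.005]
```

View pics/d.png

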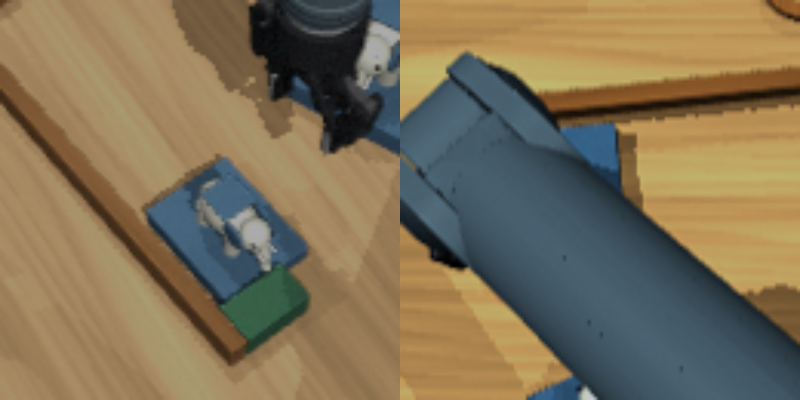

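The elephant sits against the green stop with about 10 mm to the rail. The gripper is on its −x side and clear of the large elephant. I'm descending and pushing.

{"fn": "play_rows", "kwargs": {"claw": [0.06,0.06,0.06,0.06,0.06,0.06,0.06,0.06,0.06,0.06,0.06], "linear": [[-0.004,0.03,0],[-0.004,0.06,0],[-0.004,0.09,0],[-0.004,0.102,0],[-0.004,0.102,0],[-0.004,0.102,-0.006],[-0.004,0.102,-0.012],[-0.004,0.102,-0.017],[-0.004,0.102,-0.021],[-0.004,0.102,-0.025],[-0.004,0.102,-0.027]], "spin": [0,0,0,0,0,0,0,0,0,0,0]}}

```text
clock: 15.25
tool_pos: [0.5416, 0.1414, 0.0319]
tool_rot: [-0.471, -0.524, 0.528, 0.473]
wrist_force: [-7.2, -1.8, 5.9]
finger_gap: 0.704
```

{"fn": "play_rows", "kwargs": {"claw": [0.06,0.06,0.06,0.06], "linear": [[0,0,-0.0015],[0,0,-0.003],[0,0,-0.0045],[0,0,-0.005]], "spin": [0,0,0,0]}}

```text
clock: 15.65
tool_pos: [0.5453, 0.1418, 0.0317]
tool_rot: [-0.471, -0.524, 0.529, 0.473]
wrist_force: [-7.6, -1.8, 5.4]
finger_gap: 0.701
```

```bash
python3 - <<'E'
from uvm import *
elu((.6,.13),'scene')
go(.564,.085,.03,96.2)
E
```

```text
scene 780 [601.9 152.3  92.7 110.7   6. ] uv 0.6148 0.0864
t 15.7 uv 0.5575 0.0821 z 0.0316 jaw 96.2 F [-7.5 -2.1  5.1] q7 0.79
tool y world [-0.008 -0.003 -1.   ]  shift [ 0.0029  0.0016 -0.0065] spin(down-pointing) 0.0 U in tool [-0.    -0.008 -1.   ] V in tool [ 1.    -0.002 -0.   ]
```

{"fn": "play_rows", "kwargs": {"claw": [0.06,0.06,0.06,0.06], "linear": [[0,0,-0.0015],[0,0,-0.003],[0,0,-0.0045],[0,0,-0.005]], "spin": [0,0,0,0]}}

```text
clock: 16.1
tool_pos: [0.5507, 0.1425, 0.0316]
tool_rot: [-0.471, -0.524, 0.529, 0.473]
wrist_force: [-7.3, -1.4, 5.2]
finger_gap: 0.703
```

{"fn": "play_rows", "kwargs": {"claw": [0.06,0.06,0.06], "linear": [[0,0,-0.001],[0,0,-0.002],[0,0,-0.002]], "spin": [0,0,0]}}

```text
clock: 16.4
tool_pos: [0.5521, 0.1426, 0.0316]
tool_rot: [-0.471, -0.524, 0.529, 0.474]
wrist_force: [-7.2, -2.2, 5.6]
finger_gap: 0.704
```

{"fn": "play_rows", "kwargs": {"claw": [0.06,0.06,0.06], "linear": [[0,0,-0.001],[0,0,-0.002],[0,0,-0.002]], "spin": [0,0,0]}}

```text
clock: 16.7
tool_pos: [0.5521, 0.1427, 0.0313]
tool_rot: [-0.47, -0.522, 0.53, 0.474]
wrist_force: [-10.9, -1.6, 9.1]
finger_gap: 0.703
```

Stalled against the rail. One firmer 2 mm press to square it, then retreat and look.

{"fn": "play_rows", "kwargs": {"claw": [0.06,0.06,0.06,0.06,0.06,0.06,0.06,0.06,0.06], "linear": [[0,0,-0.001],[0,0,-0.002],[0,0,-0.002],[0,0,0.01],[0,0,0.025],[0,-0.03,0.025],[0,-0.07,0.025],[0,-0.11,0.025],[0,-0.15,0.025]], "spin": [0,0,0,0,0,0,0,0,0]}}

```text
clock: 17.6
tool_pos: [0.5339, 0.1403, 0.1838]
tool_rot: [0.473, 0.527, -0.526, -0.472]
wrist_force: [1.2, -0.5, 1.1]
finger_gap: 0.704
```

{"fn": "play_rows", "kwargs": {"claw": [0.06,0.06,0.06,0.06,0.06,0.06,0.06,0.06,0.06,0.06], "linear": [[-0.04,0,0],[-0.08,0,0],[-0.12,0,0],[-0.16,0,0],[-0.2,0,0],[-0.24,0,0],[-0.28,0,0],[-0.32,0,0],[-0.35,0,0],[-0.35,0,0]], "spin": [0,0,0,0,0,0,0,0,0,0]}}

```text
clock: 18.6
tool_pos: [0.5709, -0.216, 0.1817]
tool_rot: [-0.477, -0.523, 0.524, 0.474]
wrist_force: [-0.6, -1.0, -0.2]
finger_gap: 0.706
```

```bash
python3 - <<'E'
from uvm import *
elu((.6,.13),'scene');elu((.6,.13),'top')
d=grab('top','t3.png'); measure(d,None,True)
go(.564,.085,.03,96.2)
t=d['pixels'];d=grab('scene')['pixels']
im=np.hstack([cv2.resize(d[200:310,230:340],(400,400)),cv2.resize(t[150:240,175:265],(400,400))])
cv2.imwrite('pics/e.png',im[:,:,::-1])
E
```

```text
scene 692 [605.3 152.7  86.2 111.    5.6] uv 0.6183 0.0864
top 1043 [608.1 152.2  93.4 115.9   6.2] uv 0.621 0.0856
green 393 0.032037087207036914 [610.2 230.2  69.5  39.    5.6]
rail+brown [ 185  156  181   29 1576] [6.719e+02 1.860e+01 7.580e+01 4.708e+02 3.000e-01]
t 18.75 uv 0.5454 -0.2671 z 0.1823 jaw 96.2 F [0.7 1.4 0.7] q7 1.54
tool y world [ 0.001  0.001 -1.   ]  shift [ 0.352   0.1526 -0.0183] spin(down-pointing) -0.0 U in tool [ 0.     0.001 -1.   ] V in tool [1.    0.001 0.   ]
```

View pics/e.png

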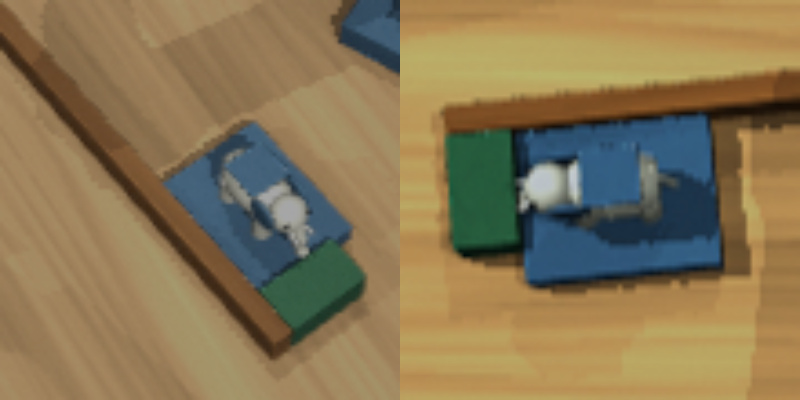

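Rail side is flush and parallel (top: u=0.621 as wanted, yaw 6.2°). The stop side looks flush to within 1–2 mm; since there's time, I'll make a final light nudge along the rail.

{"fn": "play_rows", "kwargs": {"claw": [0.04,0.04,0.04,0.04,0.04,0.04,0.04,0.04,0.04,0.04,0.04,0.04], "linear": [[0.02,0,0],[0.04,0,-0.01],[0.06,0,-0.02],[0.085,0,-0.03],[0.11,0,-0.04],[0.135,0,-0.05],[0.16,0,-0.06],[0.185,0,-0.066],[0.21,0,-0.066],[0.235,0,-0.066],[0.235,0,-0.066],[0.235,0,-0.066]], "spin": [0.14,0.28,0.42,0.56,0.7,0.84,0.98,1.12,1.26,1.4,1.5,1.57]}}

```text
clock: 20.0
tool_pos: [0.6102, 0.038, 0.1827]
tool_rot: [-0.706, -0.04, 0.04, 0.706]
wrist_force: [-0.1, -1.0, 0.9]
finger_gap: 0.471
```

```bash
python3 - <<'E'
from plan import *
go(.611,-.012,.034,6.2)
E
```

```text
t 20.0 uv 0.6107 -0.0281 z 0.1827 jaw 6.4 F [-0.1 -1.   0.9] q7 -0.29
tool y world [ 0.001  0.001 -1.   ]  shift [0.0002 0.1487 0.016 ] spin(down-pointing) 0.004 U in tool [ 1.     0.001 -0.004] V in tool [0.004 0.001 1.   ]
```

{"fn": "play_rows", "kwargs": {"claw": [0.04,0.04,0.04,0.04,0.04,0.04,0.04,0.04,0.04,0.04,0.04,0.04], "linear": [[0,0.04,0],[0,0.08,0],[0,0.12,0],[0,0.148,0],[0,0.148,0],[0,0.148,0.008],[0,0.148,0.016],[0,0.148,0.024],[0,0.148,0.032],[0,0.148,0.037],[0,0.148,0.041],[0,0.148,0.043]], "spin": [0.004,0.004,0.004,0.004,0.004,0.004,0.004,0.004,0.004,0.004,0.004,0.004]}}

```text
clock: 21.2
tool_pos: [0.6066, 0.0764, 0.0344]
tool_rot: [-0.706, -0.037, 0.037, 0.706]
wrist_force: [-0.2, -0.4, 0.6]
finger_gap: 0.466
```

{"fn": "play_rows", "kwargs": {"claw": [0.04,0.04,0.04], "linear": [[0,0,0.001],[0,0,0.002],[0,0,0.002]], "spin": [0,0,0]}}

```text
clock: 21.5
tool_pos: [0.6064, 0.0776, 0.0341]
tool_rot: [0.706, 0.037, -0.037, -0.706]
wrist_force: [0.4, -0.6, -0.3]
finger_gap: 0.466
```

{"fn": "play_rows", "kwargs": {"claw": [0.04,0.04,0.04], "linear": [[0,0,0.001],[0,0,0.002],[0,0,0.002]], "spin": [0,0,0]}}

```text
clock: 21.8
tool_pos: [0.6062, 0.08, 0.0342]
tool_rot: [-0.706, -0.037, 0.037, 0.706]
wrist_force: [0.9, 0.2, -0.7]
finger_gap: 0.467
```

{"fn": "play_rows", "kwargs": {"claw": [0.04,0.04,0.04,0.04], "linear": [[0,0,0.0015],[0,0,0.003],[0,0,0.004],[0,0,0.004]], "spin": [0,0,0,0]}}

```text
clock: 22.2
tool_pos: [0.6058, 0.084, 0.0342]
tool_rot: [-0.706, -0.037, 0.037, 0.706]
wrist_force: [-0.5, -0.0, 0.4]
finger_gap: 0.471
```

{"fn": "play_rows", "kwargs": {"claw": [0.04,0.04,0.04], "linear": [[0,0,0.001],[0,0,0.002],[0,0,0.002]], "spin": [0,0,0]}}

```text
clock: 22.5
tool_pos: [0.6058, 0.0843, 0.0342]
tool_rot: [0.707, 0.036, -0.037, -0.705]
wrist_force: [-0.9, -3.5, 1.4]
finger_gap: 0.471
```

{"fn": "play_rows", "kwargs": {"claw": [0.04,0.04,0.04], "linear": [[0,0,0.001],[0,0,0.002],[0,0,0.002]], "spin": [0,0,0]}}

```text
clock: 22.8
tool_pos: [0.6058, 0.0845, 0.0341]
tool_rot: [0.708, 0.036, -0.036, -0.705]
wrist_force: [0.8, -5.6, 1.3]
finger_gap: 0.472
```

It stalls at the same spot as before. One more press past the sliding friction (~6.5 N), then retreat.

{"fn": "play_rows", "kwargs": {"claw": [0.04,0.04,0.04,0.04], "linear": [[0,0,0.001],[0,0,0.003],[0,0,0.004],[0,0,0.004]], "spin": [0,0,0,0]}}

```text
clock: 23.2
tool_pos: [0.6058, 0.0847, 0.0341]
tool_rot: [0.71, 0.035, -0.036, -0.703]
wrist_force: [0.3, -9.7, 3.6]
finger_gap: 0.466
```

{"fn": "play_rows", "kwargs": {"claw": [0.04,0.04,0.04,0.04,0.04,0.04,0.04,0.04,0.04,0.04], "linear": [[0,0,-0.015],[0,0,-0.03],[0,-0.04,-0.03],[0,-0.08,-0.03],[0,-0.12,-0.05],[0,-0.15,-0.1],[0,-0.15,-0.15],[0,-0.15,-0.2],[0,-0.15,-0.25],[0,-0.15,-0.25]], "spin": [0,0,0,0,0,0,0,0,0,0]}}

```text
clock: 24.2
tool_pos: [0.6304, -0.1685, 0.1835]
tool_rot: [0.708, 0.032, -0.032, -0.705]
wrist_force: [0.0, -1.3, -0.8]
finger_gap: 0.469
```

```bash
python3 - <<'E'
from uvm import *
elu((.6,.13),'scene');elu((.6,.13),'top')
d=grab('top','t4.png'); measure(d,None,True)
go(.564,.085,.03,96.2)
E
```

```text
scene 692 [619.7 153.9  59.5 112.6   3.4] uv 0.6327 0.0861
top 1039 [608.1 152.1  93.4 115.8   6.2] uv 0.621 0.0855
green 394 0.03196564109466296 [609.6 230.2  70.7  39.    5.6]
rail+brown [ 185  157  167   23 1199] [676.1  41.6  19.8 427.6   6.2]
t 24.35 uv 0.6101 -0.2242 z 0.1837 jaw 5.9 F [0.1 0.9 1.1] q7 0.02
tool y world [-0.     0.002 -1.   ]  shift [-0.048   0.1544  0.3086] spin(down-pointing) 1.565 U in tool [1.    0.    0.006] V in tool [-0.006  0.002  1.   ]
```

View pics/t4.png

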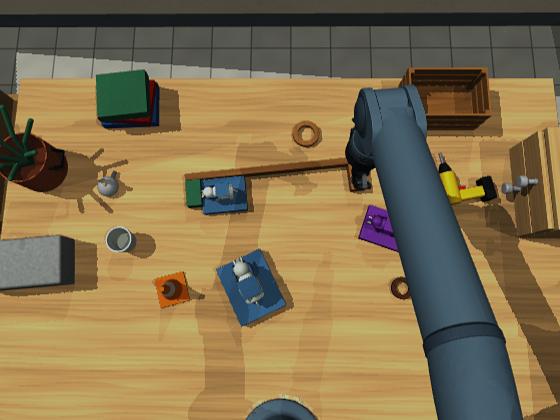

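The elephant is in the corner at (224,194), against the rail and the green stop. The bystanders in view are where they were, and the gripper is clear, so I'm handing in.

```bash
python3 -c "
from plant import ctrl;print(ctrl.job_done())"
```

```text
the job is handed in; nothing more can be done
None
```

I pushed the small blue-based elephant into the corner between the rail and the green stop and handed the job in at about 24 s of the 48 s allowed. I pushed it to the rail while squaring it, then along the rail to the stop, flush against the rail, and finished with a nudge against the stop. It was never gripped or lifted, and no wrist force I read after a move went above about 15 N.

- **Position:** The last top view puts the elephant within about 1 mm of the wanted spot against both faces. Its yaw of 6.2° matches the rail's.
- **Contact:** The fingers stalled with rising force against the rail (about 11 N). On the final nudge they stalled at the stop again (about 10 N), at the same spot as the first push.
- **Bystanders:** By eye in the last top view, the things in view look unmoved. The arm hid parts of the purple elephant, the small ring and the drill in that picture.
- **Disagreement:** The last scene-camera measurement of the base gave an implausible size (59.5 mm across instead of 92 mm), probably because its colour mask was cut off. I relied on the top camera and the contact forces instead.

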